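Pack the rescue desk's push-latch kit locker

TASK

Put the spare kit away in the desk locker: press the locker's door in so that its catch lets it swing fully open, lay all the battery packs flat on the bottom, set the white divider over them on its four corner rests, and lay the GPS sets flat on the divider with their screens up. Then shut the door so that the catch holds it, and leave the other things on the desk where they are.

Things in the scene. Friction and masses are not known exactly. Their poses are not given: they have to be found in the camera images.
- locker: The desk locker, fixed to the desk: black box 276 mm long (x) by 230 mm deep (y) with yellow side grips, closed by a grey flap door on top. Origin under its middle, z up. Its x runs along the door's hinge; its y points from the door's free front edge (the side with two yellow bars) to the hinge. Walls 70 mm high above the desk.
- well (a point): Middle of the locker's inner floor, axes as the locker's; the floor is 6 mm above the desk. The inner space is 244 mm (x) by 155 mm (y), centred here, its walls 64 mm high above this floor, open at the top once the door is open. In each corner stands a rest, 15 x 15 mm and 37 mm high above the floor, for the divider's corners.
- door (a joint): Angle (rad) of the flap door: 0 shut and latched, 1.75 fully open (10 degrees past upright, leaning away from the inner space). It can be pressed in to a stop at -0.045, 9 mm at the free edge, with 3 to 5 N. Pressed to the stop and let go when latched, it is freed; swung down from open, pressed to the stop and let go, it is caught again at 0. Not caught, it springs open.
- door_hinge (a point): Middle of the door's hinge line, fixed on the locker, axes as the locker's; the line runs along x, 97.5 mm from the well point in +y and 78.5 mm above it. Once freed, a spring (2 to 4 N at the free edge) swings the door up about this line, away from its free edge, in 2 to 3 s, and keeps it open; get the hand out of its way on the free-edge side.
- door_press (a point): Place to press: yellow-framed pad on the door's outer face, mid-way along its free edge; it moves with the door, 200 mm from the hinge line, and its z points out of the face (up when shut). The door is a flat panel, 276 mm along the hinge, reaching 222 mm from the hinge line, 9 mm thick; its top face is 89 mm above the desk when shut, its hinge line lies mid-thickness.
- pack1_mid (a point): Centre of a battery pack: a dark block 34 x 96 x 34 mm (long along its own y), about 0.3 kg, lying on the desk at the start. There are two or three alike; an absent one reads None.
- pack2_mid (a point): Centre of a battery pack: a dark block 34 x 96 x 34 mm (long along its own y), about 0.3 kg, lying on the desk at the start. There are two or three alike; an absent one reads None.
- pack3_mid (a point): Centre of a battery pack: a dark block 34 x 96 x 34 mm (long along its own y), about 0.3 kg, lying on the desk at the start. There are two or three alike; an absent one reads None.
- gps1_mid (a point): Centre of a handheld GPS set: a flat dark block 50 x 100 x 22 mm (long along its own y) with a greenish screen on its upper (z) face, about 0.18 kg, lying screen up on the desk at the start. One or two alike; an absent one reads None.
- gps2_mid (a point): Centre of a handheld GPS set: a flat dark block 50 x 100 x 22 mm (long along its own y) with a greenish screen on its upper (z) face, about 0.18 kg, lying screen up on the desk at the start. One or two alike; an absent one reads None.
- divider_grip (a point): Middle of the divider's grip. The divider is a white rigid sheet 232 (x) x 143 (y) x 4 mm, 0.22 kg, flat on the desk at first, with an upright black grip in its middle: 12 mm thick (x), 60 mm long (y), rising 24 mm above the sheet. The point lies 16 mm above the sheet's underside. In the locker it has 6 mm of room all round and rests on the four corner rests.
- pen_pot: Bystander: brass-coloured pot with pens, 76 mm across, 100 mm high. Origin under its middle.
- calculator: Bystander: desk calculator 150 x 80 x 22 mm. Origin under its middle.
- wooden_box: Bystander: wooden box 150 x 110 x 50 mm with a glass dome on it. Origin under its middle.
There are look-alikes about, which are no part of the job. What is shaped like the part that bears gps1_mid but turquoise or yellow is not meant.

How it is judged:
By the outcome, as a careful person would: the job done as asked, in the order asked, and still so for the second after the job is handed in, with the robot touching nothing.
Of pack1, pack2, pack3 only 2 to 3 are there at a start; the rules pass over those that are not, and their reading is None.
Of gps1, gps2 only 1 to 2 are there at a start; the rules pass over those that are not, and their reading is None.
At some moment in a run one of pack1, pack2, pack3, gps1, gps2 may be knocked a few centimetres aside while the robot is not near it.
Once in a run the grip may slacken for a moment while it holds something.
It also fails if it takes over 210 s, if anything falls off the work surface, if the arm or the gripper's body presses on something with over 40 N, if the wrist force passes 120 N, or if a joint passes its speed limit or range.

ROBOT

A 7-joint arm with a two-finger parallel gripper is mounted at the origin on the work surface. World frame = base frame: x ahead of the robot, y to its left, z up, the work surface at z = 0. Lengths are in m, angles in rad, forces in N, time in s.
With the tool pointing down it reaches from about 0.35 to 0.9 m from the base axis. Payload 7.2 kg.
Tool frame: the origin (TCP) lies at the very end of the fingers, on their centre line; the grasp point (between the pads) lies 19 mm behind it (hold_point_z is the distance from the TCP to the grasp point, in m); z points along the fingers, y is the line along which they close (so a half turn about z gives the same grasp; the last joint's range is limited). The gripper opens to 85 mm and grips with 20 to 120 N. Pads are 22 mm wide; open, the fingers measure 114 mm over their backs; the gripper's body (76 mm by 85 mm) begins 54 mm behind the grasp point. The pads swing forward as they close: fully open they stand 13 mm farther back than shut.
Start: joints at [-1.173, 0.411, -0.013, 1.596, 0.006, 1.134, -0.082], TCP at [0.281, 0.558, 0.231] pointing down, gripper open.
Joint ranges: [-2.95, 2.95], [-0.29, 1.99], [-1.47, 1.44], [0.14, 2.54], [-1.03, 4.17], [0.13, 1.85], [-2.86, 2.86]. Speed limits (rad/s): [2.39, 2.39, 3.01, 3.01, 3.14, 3.14, 3.14].

INTERFACE

Orientations are given as a unit quaternion [x, y, z, w].
In Python, from rig import * gives the robot as it stands.
- The arm moves only by the tool carry_out, never from a script. Its argument "series" is a list of rows, each a list of 3 entries, a list of its own where there are three numbers: the shift along the tool's x, y, z in cm, then the turn, a rotation vector about the tool's x, y, z in rad, then the opening in per cent of the stroke, from 0 (shut) to 100 (fully open). A call has 1 to 12 rows; each row is the pose to reach, as a shift and turn from the pose commanded when the call began, along the tool's axes at that moment; what a row does not reach only later rows make up. A row lasts 1/8 s, in which the tool goes at most 62.5 mm and 10.7 degrees, less where a joint would pass 70% of its speed; a pose out of reach is approached as far as the arm can. A call with a gripper value outside its range is refused whole. The fingers move at their own pace and stop on an object; the grip force is fixed at half the most. Time passes only in rows, so rows that repeat a pose let the fingers close. It gives the time, the measured TCP pose, the force, the opening and the grip force at its end, in the units of the state.
- read_state(): the state, without advancing time (a new reading comes with each control period).
- capture(name): name is "scene" or "top" or "wrist"; returns (picture, depth): 420x560x3 uint8, blue, green, red; 420x560 float32, m along the optical axis (not along the pixel's ray), 0 where there is no reading.
- camera_info(name): a dict with "fx", "fy", "cx", "cy" (pixels), "R" (3x3) and "t" (3): a world point X has camera coordinates R X + t. Camera axes: x right, y down, z forward; pixel columns grow to the right and rows downward; lengths in m; the calibration is good to about 2 mm. The wrist camera is an equidistant fisheye: a pixel r from the principal point sees the ray r / f radians off the axis. A picture is of the moment at which its call begins: read the wrist's pose just before it. camera_info takes no time and is no camera call; for the wrist camera it gives the pose at the moment of the call.
- job_done(): hands the job in; it is judged then, once.
Trained networks look in the newest picture that a camera, given by its name, has taken for a name from the list of things; names that differ only in an ending like _2 or _b are one class to them, and where a whole thing is asked for, a point or a joint stands for the part that bears it (a point fixed in the world has none). Each returns a list of dicts, best first, with "confidence" (0 to 1); they miss things now and then, are a little off and sometimes report something else, mostly with a low value. They report only what shows in the picture. A call takes as long as a camera call. They do not tell look-alikes from the thing itself.
- spot_in(camera, name): "position" ([row, column] in pixels, amid what is visible of it).
The state is a dict: "t": time; "q": joint angles; "qd": joint speeds; "tau": joint torques, N m; "ee_pos": TCP position; "tcp_rot": TCP orientation; "ft_force": force on the tool from outside, world axes, zero at the start; "moment": the same for the moment, N m; "grip_width": finger opening in m; "grasp_force": force on a finger pad.
Only numpy, scipy, OpenCV 4.12 (cv2) and the standard library are available. Lean on these libraries where they do the work, as an engineer would, in place of code of your own. Each camera call takes 0.05 s, during which the arm holds its last target. There are 200 camera calls.

## Working session

There is one attempt and no reset: what is moved stays moved. The work goes in short steps, Python scripts to look and compute and a tool call to move; the robot and the scene stay as the last step left them, time stands still between calls to the robot, and variables do not carry over. Pictures are saved under pics/ and viewed, at most 14 in all, crops included, and the job is handed in when it is done.

Besides the shell and the picture viewer there is one more tool, called after "Emit:" in YAML: its name, and indented under it one key for each argument. carry_out: Moves the arm, as the interface text tells. Its arguments: {"type":"object","properties":{"series":{"type":"array","items":{"type":"array"}}},"required":["series"]}

```bash
ls; mkdir -p pics; python3 - <<'E'
from rig import *
import cv2,numpy as np
s=read_state(); print(s)
for n in("scene","top"):
    p,d=capture(n); cv2.imwrite(f"pics/{n}0.png",p); np.save(f"{n}_d.npy",d); c=camera_info(n); print(n,c)
    for k in("locker","door","door_press","pack1_mid","gps1_mid","divider_grip","pen_pot","calculator","wooden_box"):
        print(k,[(np.round(r["position"]).astype(int).tolist(),round(r["confidence"],2)) for r in spot_in(n,k)])
E
```

```text
pics
{'t': 0.0, 'q': array([-1.17315769,  0.41188767, -0.0127136 ,  1.59706995,  0.00561681,
        1.13428135, -0.08223286]), 'qd': array([-0.00057573,  0.00155908, -0.00028595,  0.00010684,  0.00073778,
       -0.00316238, -0.00067498]), 'tau': array([-6.50732873e-04, -6.00617123e+01,  6.81782719e-01, -2.99404514e+01,
        1.37419600e-02,  1.05781609e-02, -1.29051176e-05]), 'ee_pos': array([0.28054858, 0.55793338, 0.23045008]), 'tcp_rot': array([ 2.30818686e-01,  9.72996447e-01, -7.95917808e-04, -1.22548129e-04]), 'ft_force': array([ 0.61555005, -0.4235161 , -0.02403644]), 'moment': array([-0.0173047 , -0.04160661, -0.02727498]), 'grasp_force': 0.0, 'grip_width': 0.08545796793589025}
scene {'fx': 379.4331035554027, 'fy': 379.4331035554027, 'cx': 279.02299703232416, 'cy': 214.19568689595212, 'R': array([[-0.83142734,  0.55560211,  0.00590541],
       [ 0.46124702,  0.69607831, -0.55020557],
       [-0.309806  , -0.4547321 , -0.83500836]]), 't': array([ 0.43543644, -0.21788956,  1.31659469])}
locker [([264, 304], 0.66)]
door [([261, 307], 0.69)]
door_press [([260, 307], 0.73)]
pack1_mid []
gps1_mid [([212, 196], 0.96), ([149, 301], 0.68), ([189, 292], 0.59)]
divider_grip [([136, 228], 0.71), ([261, 307], 0.49)]
pen_pot [([169, 172], 0.73)]
calculator [([384, 348], 0.92)]
wooden_box []
top {'fx': 465.0702096837697, 'fy': 465.0702096837697, 'cx': 281.2846077927933, 'cy': 208.45938113422562, 'R': array([[-0.00589483, -0.99995822, -0.00698701],
       [-0.99553656,  0.00652663, -0.09415077],
       [ 0.09419244,  0.00640082, -0.99553343]]), 't': array([0.02715717, 0.53101873, 1.19922852])}
locker [([204, 219], 0.93), ([203, 221], 0.49)]
door [([201, 220], 0.84)]
door_press [([201, 222], 0.76)]
pack1_mid []
gps1_mid [([141, 354], 0.94), ([290, 367], 0.73), ([247, 322], 0.69)]
divider_grip [([236, 451], 0.9)]
pen_pot [([133, 412], 0.84)]
calculator [([170, 116], 0.87)]
wooden_box [([271, 108], 0.57)]
```

View pics/top0.png

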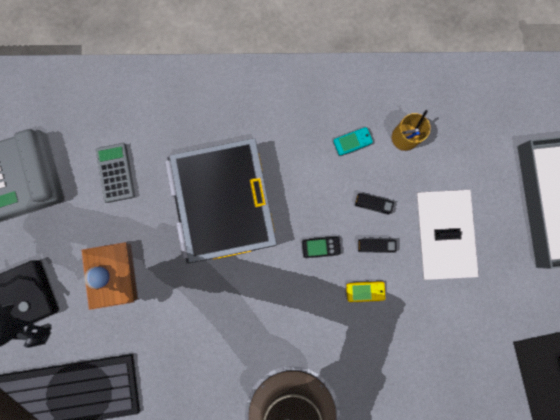

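View pics/scene0.png

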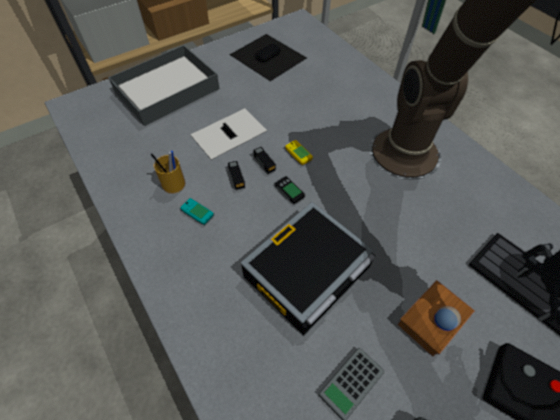

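The top view shows the locker at (200,222) with its press pad at (192,258), so the free edge faces right (-y). The dark packs are at (203,375) and (245,378), and the divider is at (235,447).

For the GPS there are three candidates:
- dark, at (247,321)
- turquoise, at (141,354), a look-alike
- yellow, at (290,366), a look-alike

By the description I choose the dark one. Next I measure poses and check the choice in one crop.

```bash
cat > h.py <<'E'
from rig import *
import cv2,numpy as np
from scipy.spatial.transform import Rotation as Rn
def cloud(cam,d):
    c=camera_info(cam); v,u=np.mgrid[:420,:560].astype(float)
    if cam=="wrist":
        dx,dy=(u-c["cx"])/c["fx"],(v-c["cy"])/c["fy"]; r=np.hypot(dx,dy)+1e-9
        k=np.tan(np.minimum(r,1.4))/r; X=np.stack([dx*k,dy*k,np.ones_like(u)],-1)*d[...,None]
    else: X=np.stack([(u-c["cx"])/c["fx"]*d,(v-c["cy"])/c["fy"]*d,d],-1)
    W=(X-c["t"])@c["R"]; W[d<=0]=np.nan
    return W
def rect(W,mask,zlo,zhi,near,rad=.12):
    """min-area rectangle of points in mask, z in range, the component nearest 'near' (x,y)"""
    m=mask&(W[...,2]>zlo)&(W[...,2]<zhi)&(np.hypot(W[...,0]-near[0],W[...,1]-near[1])<rad)
    n,l,st,ce=cv2.connectedComponentsWithStats(m.astype(np.uint8))
    best=None
    for i in range(1,n):
        if st[i,4]<30: continue
        p=W[l==i]; e=np.hypot(*(np.median(p[:,:2],0)-near))
        if best is None or e<best[0]: best=(e,p)
    if best is None: return None
    p=best[1]; (cx,cy),(w,h),a=cv2.minAreaRect((p[:,:2]*1000).astype(np.float32))
    if w>h: a+=90; w,h=h,w
    # long-axis angle: edge h is at a+90
    L=(a+90)%180
    return dict(c=(round(cx/1e3,4),round(cy/1e3,4)),w=round(w,1),h=round(h,1),long=round(L,1),z=round(float(np.median(p[:,2])),4),n=len(p))
def plan(*wps):
    """wps (x,y,z,psi_deg[,tilt]); tool y at psi, tool down -> shift cm, turn from the present pose"""
    s=read_state(); R0=Rn.from_quat(s["tcp_rot"]); y0=R0.as_matrix()[:,1]
    print("at",np.round(s["ee_pos"],4),"psi",round(float(np.degrees(np.arctan2(y0[1],y0[0]))),1),"t",round(s["t"],2),"w",round(s["grip_width"],4))
    for w in wps:
        p=np.radians(w[3]); c,n=np.cos(p),np.sin(p)
        M=np.array([[-n,c,0],[c,n,0],[0,0,-1]]).T
        sh=R0.inv().apply(np.array(w[:3])-s["ee_pos"])*100; tr=(R0.inv()*Rn.from_matrix(M)).as_rotvec()
        print(w,"-> shift",np.round(sh,2).tolist(),"turn",np.round(tr,3).tolist(),"rows",round(max(np.linalg.norm(sh)/6.25,np.linalg.norm(tr)/.187),1))
E
python3 - <<'E'
from h import *
d=np.load("top_d.npy"); p=cv2.imread("pics/top0.png"); W=cloud("top",d)
on=np.ones(d.shape,bool)
for n,(r,c) in dict(packA=(203,375),packB=(245,378),gps=(247,321),div=(220,440),grip=(235,447),turq=(141,354),yel=(290,366),pad=(192,258),pot=(133,412),calc=(170,116),wbox=(271,108),desk=(170,300)).items():
    print(n,np.round(W[r,c],4))
for n,(r,c),zl,zh in (("packA",(203,375),.012,.06),("packB",(245,378),.012,.06),("gps",(247,321),.01,.04),("grip",(235,447),.014,.06)):
    print(n,rect(W,on,zl,zh,W[r,c,:2]))
print("div",rect(W,p.min(2)>150,-.01,.03,W[220,440,:2],.2))
hsv=cv2.cvtColor(p,cv2.COLOR_BGR2HSV); yl=(abs(hsv[...,0].astype(int)-24)<8)&(hsv[...,1]>150)&(hsv[...,2]>120)
print("padframe",rect(W,yl,.06,.11,W[192,258,:2],.08))
print("door",rect(W,on,.075,.105,W[200,220,:2],.25))
cv2.imwrite("pics/crop0.png",cv2.resize(p[120:310,290:490],None,fx=3,fy=3,interpolation=cv2.INTER_CUBIC))
E
```

```text
packA [ 0.5431 -0.2213  0.0332]
packB [ 0.4336 -0.2266  0.0321]
gps [ 0.4295 -0.0794  0.0228]
div [ 0.4995 -0.3991  0.0033]
grip [ 0.4585 -0.4067  0.0307]
turq [ 0.7114 -0.1716  0.0217]
yel [ 0.3181 -0.1936  0.0274]
pad [0.5666 0.0814 0.0913]
pot [ 0.7301 -0.325   0.0293]
calc [0.6369 0.4631 0.0247]
wbox [0.3714 0.4667 0.0509]
desk [ 0.6385 -0.0274 -0.004 ]
packA {'c': (0.5432, -0.2209), 'w': 34.9, 'h': 97.2, 'long': 74.7, 'z': 0.0335, 'n': 520}
packB {'c': (0.4325, -0.2255), 'w': 33.8, 'h': 97.0, 'long': 89.6, 'z': 0.0338, 'n': 516}
gps {'c': (0.4298, -0.0798), 'w': 51.8, 'h': 99.9, 'long': 95.4, 'z': 0.0217, 'n': 735}
grip {'c': (0.4623, -0.4162), 'w': 11.8, 'h': 59.8, 'long': 92.9, 'z': 0.0278, 'n': 111}
div {'c': (0.465, -0.4169), 'w': 154.4, 'h': 245.2, 'long': 2.5, 'z': 0.0039, 'n': 4696}
padframe {'c': (0.5672, 0.0835), 'w': 26.7, 'h': 71.1, 'long': 11.0, 'z': 0.0916, 'n': 191}
door {'c': (0.5483, 0.1788), 'w': 237.1, 'h': 276.6, 'long': 11.2, 'z': 0.0901, 'n': 10027}
```

View pics/crop0.png

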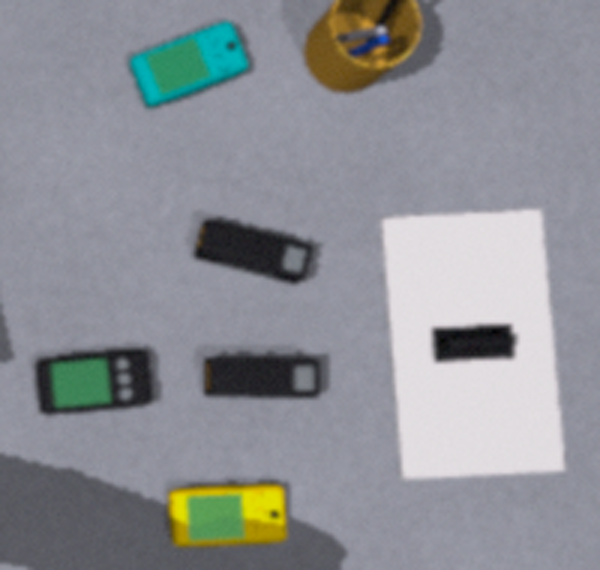

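The crop confirms the dark GPS (green screen, grey buttons) at crop (95,380), two dark packs at (255,250) and (262,377), and the divider with its black grip at (475,343). Next I move over the door pad.

```bash
python3 - <<'E'
from h import *
plan((.567,.083,.20,11.1),(.567,.083,.10,11.1))
E
```

```text
at [0.2807 0.5584 0.2313] psi 63.3 t 1.0 w 0.0856
(0.567, 0.083, 0.2, 11.1) -> shift [-46.93, -29.62, 3.13] turn [0.0, -0.0, 0.911] rows 8.9
(0.567, 0.083, 0.1, 11.1) -> shift [-46.93, -29.62, 13.13] turn [0.0, -0.0, 0.911] rows 9.1
```

Emit:
carry_out:
  series:
    - [[-46.9,-29.6,3.1],[0,0,0.911],0]
    - [[-46.9,-29.6,3.1],[0,0,0.911],0]
    - [[-46.9,-29.6,3.1],[0,0,0.911],0]
    - [[-46.9,-29.6,3.1],[0,0,0.911],0]
    - [[-46.9,-29.6,3.1],[0,0,0.911],0]
    - [[-46.9,-29.6,3.1],[0,0,0.911],0]
    - [[-46.9,-29.6,3.1],[0,0,0.911],0]
    - [[-46.9,-29.6,3.1],[0,0,0.911],0]
    - [[-46.9,-29.6,3.1],[0,0,0.911],0]
    - [[-46.9,-29.6,3.1],[0,0,0.911],0]
    - [[-46.9,-29.6,12.0],[0,0,0.911],0]
    - [[-46.9,-29.6,12.0],[0,0,0.911],0]

```text
t: 2.5
ee_pos: [0.5649, 0.0842, 0.1087]
tcp_rot: [0.635, 0.773, -0.001, -0.001]
ft_force: [0.0, 0.2, -0.2]
grip_width: -0.0
grasp_force: 0.0
```

```bash
python3 - <<'E'
from h import *
plan((.567,.083,.10,11.1),(.567,.083,.078,11.1),(.567,.0,.078,11.1))
for n in("top","scene"):
    p,d=capture(n); cv2.imwrite(f"pics/{n}1.png",p)
    print(n,[(np.round(r["position"]).astype(int).tolist(),round(r["confidence"],2)) for r in spot_in(n,"pack1_mid")+spot_in(n,"gps1_mid")])
a=cv2.imread("pics/top1.png"); b=cv2.imread("pics/scene1.png"); cv2.imwrite("pics/both1.png",cv2.resize(np.hstack([a[:, :],b]),(800,300)))
E
```

```text
at [0.5649 0.0842 0.1087] psi 11.2 t 2.5 w -0.0
(0.567, 0.083, 0.1, 11.1) -> shift [-0.16, 0.19, 0.87] turn [-0.003, -0.001, 0.001] rows 0.1
(0.567, 0.083, 0.078, 11.1) -> shift [-0.16, 0.19, 3.07] turn [-0.003, -0.001, 0.001] rows 0.5
(0.567, 0.0, 0.078, 11.1) -> shift [-8.3, -1.41, 3.07] turn [-0.003, -0.001, 0.001] rows 1.4
top [([290, 366], 0.83), ([234, 446], 0.69), ([247, 322], 0.62), ([143, 353], 0.58), ([197, 193], 0.42)]
scene [([210, 196], 0.61)]
```

View pics/both1.png

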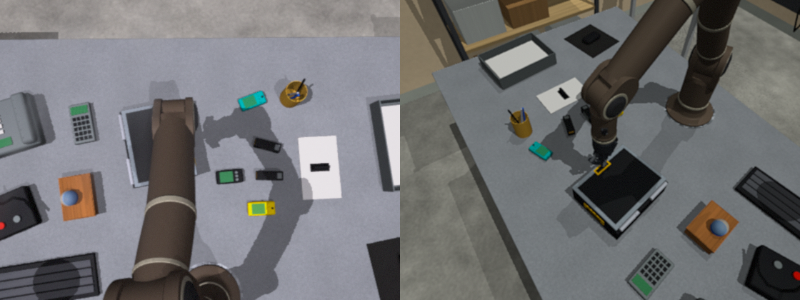

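Emit:
carry_out:
  series:
    - [[-0.2,0.2,1.6],[0,0,0],0]
    - [[-0.2,0.2,2.2],[0,0,0],0]
    - [[-0.2,0.2,2.8],[0,0,0],0]
    - [[-0.2,0.2,3.2],[0,0,0],0]
    - [[-0.2,0.2,3.2],[0,0,0],0]

```text
t: 3.42
ee_pos: [0.5692, 0.0817, 0.0801]
tcp_rot: [0.635, 0.772, 0.0, -0.0]
ft_force: [-3.7, -0.6, 10.2]
grip_width: -0.0002
grasp_force: 5.1
```

Emit:
carry_out:
  series:
    - [[-0.4,0,-2.0],[0,0,0],0]
    - [[-6.0,0,-5.5],[0,0,0],0]
    - [[-12,0,-9],[0,0,0],0]
    - [[-18,0,-12],[0,0,0],30]
    - [[-24,0,-14],[0,0,0],60]
    - [[-28,0,-14],[0,0,0],60]

```text
t: 4.18
ee_pos: [0.624, -0.1953, 0.2211]
tcp_rot: [0.635, 0.772, 0.001, 0.001]
ft_force: [0.8, 0.4, -0.7]
grip_width: 0.0508
grasp_force: 0.0
```

```bash
python3 - <<'E'
from h import *
plan((.543,-.221,.12,-15.3),(.543,-.221,.014,-15.3),(.4325,-.2255,.12,-.4),(.4325,-.2255,.014,-.4))
E
```

```text
at [ 0.624  -0.1953  0.2211] psi 11.1 t 4.17 w 0.0508
(0.543, -0.221, 0.12, -15.3) -> shift [-0.95, -8.47, 10.09] turn [0.003, 0.0, 0.461] rows 2.5
(0.543, -0.221, 0.014, -15.3) -> shift [-0.94, -8.5, 20.69] turn [0.003, 0.0, 0.461] rows 3.6
(0.4325, -0.2255, 0.12, -0.4) -> shift [0.74, -19.4, 10.06] turn [0.003, 0.001, 0.201] rows 3.5
(0.4325, -0.2255, 0.014, -0.4) -> shift [0.75, -19.43, 20.66] turn [0.003, 0.001, 0.201] rows 4.5
```

Emit:
carry_out:
  series:
    - [[-0.9,-8.5,6],[0,0,0.461],80]
    - [[-0.9,-8.5,6],[0,0,0.461],80]
    - [[-0.9,-8.5,6],[0,0,0.461],80]
    - [[-0.9,-8.5,6],[0,0,0.461],80]

```text
t: 4.68
ee_pos: [0.5414, -0.2182, 0.1591]
tcp_rot: [0.795, 0.607, -0.0, -0.0]
ft_force: [-0.1, 0.4, 0.4]
grip_width: 0.0683
grasp_force: 0.0
```

```bash
cat >> h.py <<'E'
def look(zl,zh,near,pic=None,rad=.1,cam="wrist"):
    p,d=capture(cam); W=cloud(cam,d); r=rect(W,np.ones(d.shape,bool),zl,zh,np.array(near),rad)
    if pic: cv2.imwrite(pic,p)
    print(cam,r); return p,W,r
E
python3 - <<'E'
from h import *
p,W,r=look(.012,.06,(.543,-.221),"pics/w2.png")
t,d=capture("top"); cv2.imwrite("pics/top2.png",t); W2=cloud("top",d); print(rect(W2,np.ones(d.shape,bool),.012,.06,np.array((.433,-.2255))))
cv2.imwrite("pics/b2.png",cv2.resize(np.hstack([p,t]),(800,300)))
print(W[300,280],read_state()["ft_force"]); plan((.543,-.221,.005,-15.3))
E
```

```text
wrist {'c': (0.5468, -0.2186), 'w': 34.6, 'h': 95.8, 'long': 75.0, 'z': 0.0345, 'n': 4203}
{'c': (0.4339, -0.1916), 'w': 28.4, 'h': 31.6, 'long': 178.5, 'z': 0.0335, 'n': 127}
[ 0.51067798 -0.33951584  0.00178265] [ 0.58948064 -0.22166033  1.32535193]
at [ 0.5421 -0.2179  0.1594] psi -15.1 t 4.78 w 0.0681
(0.543, -0.221, 0.005, -15.3) -> shift [-0.27, 0.16, 15.44] turn [0.001, -0.0, 0.003] rows 2.5
```

View pics/b2.png

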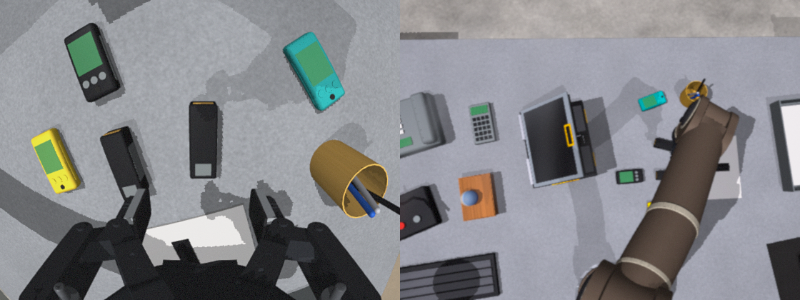

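The wrist view shows pack A at about (205,140) of the shown left half, clear between the fingers. In the top view the door is swinging open. I descend and grip pack A.

Emit:
carry_out:
  series:
    - [[-0.2,0.3,6],[0,0,0],80]
    - [[-0.2,0.3,11],[0,0,0],80]
    - [[-0.2,0.3,15.4],[0,0,0],80]
    - [[-0.2,0.3,15.4],[0,0,0],80]
    - [[-0.2,0.3,15.4],[0,0,0],0]
    - [[-0.2,0.3,15.4],[0,0,0],0]
    - [[-0.2,0.3,15.4],[0,0,0],0]
    - [[-0.2,0.3,15.4],[0,0,0],0]
    - [[-0.2,0.3,15.4],[0,0,0],0]
    - [[-0.2,0.3,12],[0,0,0],0]
    - [[-0.2,0.3,5],[0,0,0],0]
    - [[-0.2,0.3,0],[0,0,0],0]

```text
t: 6.28
ee_pos: [0.5437, -0.2209, 0.162]
tcp_rot: [0.795, 0.607, 0.0, 0.0]
ft_force: [1.2, -0.0, -3.4]
grip_width: 0.0326
grasp_force: 60.9
```

```bash
python3 - <<'E'
from h import *
a=np.radians(11.1); X=np.array([np.cos(a),np.sin(a)]); Y=np.array([-X[1],X[0]]); well=np.array((.5475,.1841))
for u,v in((-60,0),(60,0)):
    q=well+X*u/1e3+Y*v/1e3; print(u,v,q); plan((*q,.18,11.1),(*q,.013,11.1))
p,d=capture("top"); W=cloud("top",d); cv2.imwrite("pics/top3.png",p); np.save("top3_d.npy",d); s=read_state(); print(s["grasp_force"],s["ft_force"])
wp,wd=capture("wrist"); cv2.imwrite("pics/b3.png",cv2.resize(np.hstack([wp,p]),(800,300)))
E
```

```text
-60 0 [0.48862244 0.17254868]
at [ 0.5437 -0.2209  0.162 ] psi -15.3 t 6.28 w 0.0326
(np.float64(0.4886224401604653), np.float64(0.17254868200844556), 0.18, 11.1) -> shift [36.5, -15.69, -1.81] turn [0.001, 0.0, -0.461] rows 6.4
(np.float64(0.4886224401604653), np.float64(0.17254868200844556), 0.013, 11.1) -> shift [36.5, -15.7, 14.89] turn [0.001, 0.0, -0.461] rows 6.8
60 0 [0.60637756 0.19565132]
at [ 0.5437 -0.2209  0.162 ] psi -15.3 t 6.28 w 0.0326
(np.float64(0.6063775598395347), np.float64(0.19565131799155447), 0.18, 11.1) -> shift [41.83, -4.94, -1.8] turn [0.001, 0.0, -0.461] rows 6.7
(np.float64(0.6063775598395347), np.float64(0.19565131799155447), 0.013, 11.1) -> shift [41.83, -4.95, 14.9] turn [0.001, 0.0, -0.461] rows 7.1
61.08364462852478 [ 2.92947001 -1.79835711  2.59632784]
```

View pics/b3.png

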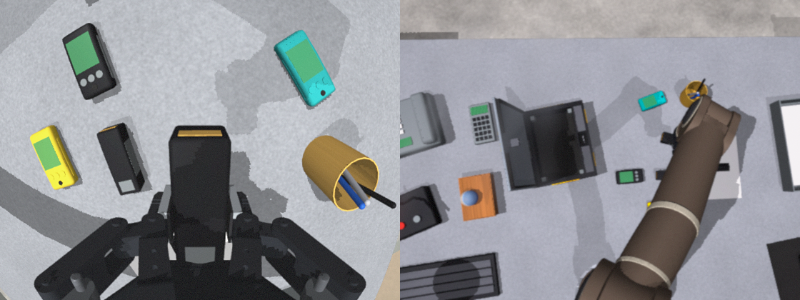

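Pack A is held (grip 61 N, width 33 mm). The door stands open and the well is visible in the top view at about (545,150) of the mosaic. I refine the well pose from the depth.

```bash
python3 - <<'E'
from h import *
W=cloud("top",np.load("top3_d.npy")); c=camera_info("top"); print("cam",-c["R"].T@c["t"])
on=np.ones((420,560),bool); w0=np.array((.5475,.1841))
a=np.radians(11.1); X=np.array([np.cos(a),np.sin(a)]); Y=np.array([-X[1],X[0]])
U=(W[...,:2]-w0)@np.stack([X,Y],1)*1e3; Z=W[...,2]*1e3
# profiles along x and y through the middle
for nm,i,j,bw in(("x",0,1,15),("y",1,0,30)):
    m=abs(U[...,j])<bw; print(nm)
    print([(b,int(np.nanmedian(Z[m&(abs(U[...,i]-b)<2)]))) for b in range(-150,151,4) if (m&(abs(U[...,i]-b)<2)).any()])
print("rests",[(sx,sy,np.round(np.nanmedian(U[m],0),1),m.sum()) for sx in(-1,1) for sy in(-1,1) for m in [(abs(Z-43)<5)&(abs(U[...,0]-sx*115)<20)&(abs(U[...,1]-sy*70)<20)]])
print(rect(W,on,-.01,.022,w0,.16))
E
```

```text
cam [0.41585039 0.01601423 1.24405766]
x
[(-150, 0), (-146, 0), (-142, 50), (-138, 67), (-134, 69), (-130, 69), (-126, 70), (-122, 69), (-118, 6), (-114, 6), (-110, 5), (-106, 6), (-102, 6), (-98, 7), (-94, 6), (-90, 5), (-86, 6), (-82, 6), (-78, 6), (-74, 7), (-70, 5), (-66, 6), (-62, 6), (-58, 6), (-54, 6), (-50, 7), (-46, 6), (-42, 6), (-38, 6), (-34, 7), (-30, 7), (-26, 6), (-22, 6), (-18, 5), (-14, 6), (-10, 6), (-6, 7), (-2, 5), (2, 6), (6, 6), (10, 7), (14, 6), (18, 5), (22, 7), (26, 6), (30, 7), (34, 6), (38, 6), (42, 4), (46, 6), (50, 6), (54, 6), (58, 8), (62, 7), (66, 6), (70, 7), (74, 6), (78, 6), (82, 6), (86, 7), (90, 6), (94, 6), (98, 6), (102, 7), (106, 7), (110, 7), (114, 6), (118, 5), (122, 42), (126, 69), (130, 69), (134, 70), (138, 69), (142, 59)]
y
[(-150, 0), (-146, -1), (-142, 0), (-138, 0), (-134, 0), (-130, 0), (-126, 0), (-122, 43), (-118, 70), (-114, 69), (-110, 6), (-106, 7), (-102, 6), (-98, 12), (-94, 6), (-90, 5), (-86, 6), (-82, 62), (-78, 69), (-74, 6), (-70, 5), (-66, 7), (-62, 6), (-58, 6), (-54, 6), (-50, 6), (-46, 5), (-42, 6), (-38, 6), (-34, 5), (-30, 6), (-26, 6), (-22, 6), (-18, 6), (-14, 7), (-10, 6), (-6, 6), (-2, 7), (2, 5), (6, 7), (10, 6), (14, 6), (18, 6), (22, 5), (26, 6), (30, 6), (34, 6), (38, 6), (42, 7), (46, 6), (50, 6), (54, 6), (58, 6), (62, 5), (66, 6), (70, 6), (74, 6), (78, 40), (82, 72), (86, 71), (90, 71), (94, 92), (98, 122), (102, 153), (106, 190), (110, 223), (114, 250), (118, 280), (122, 302), (126, 304), (130, 304)]
rests [(-1, -1, array([-114.2,  -68.7]), np.int64(29)), (-1, 1, array([-113.8,   71.8]), np.int64(38)), (1, -1, array([115.9, -68.7]), np.int64(36)), (1, 1, array([114.6,  71.1]), np.int64(48))]
{'c': (0.5482, 0.1871), 'w': 152.7, 'h': 243.3, 'long': 11.1, 'z': 0.0066, 'n': 5102}
```

Emit:
carry_out:
  series:
    - [[41.5,-5.8,-1],[0,0,-0.461],0]
    - [[41.5,-5.8,-1],[0,0,-0.461],0]
    - [[41.5,-5.8,-1],[0,0,-0.461],0]
    - [[41.5,-5.8,-1],[0,0,-0.461],0]
    - [[41.5,-5.8,-1],[0,0,-0.461],0]
    - [[41.5,-5.8,-1],[0,0,-0.461],0]
    - [[41.5,-5.8,-1],[0,0,-0.461],0]
    - [[41.5,-5.8,-1],[0,0,-0.461],0]
    - [[41.5,-5.8,5],[0,0,-0.461],0]
    - [[41.5,-5.8,5],[0,0,-0.461],0]

```text
t: 7.62
ee_pos: [0.5936, 0.1927, 0.1052]
tcp_rot: [0.635, 0.772, -0.004, -0.002]
ft_force: [-0.3, -0.6, -3.7]
grip_width: 0.0329
grasp_force: 61.3
```

```bash
python3 - <<'E'
from h import *
plan((.597,.195,.012,11.1)); p,d=capture("wrist"); cv2.imwrite("pics/w4.png",p); print(read_state()["grasp_force"])
E
```

```text
at [0.5936 0.1927 0.1052] psi 11.1 t 7.62 w 0.0329
(0.597, 0.195, 0.012, 11.1) -> shift [0.18, 0.47, 9.31] turn [-0.009, 0.002, -0.0] rows 1.5
61.300621032714844
```

View pics/w4.png

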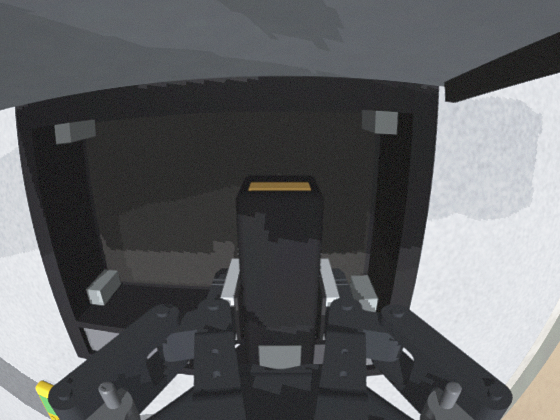

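The wrist view shows the pack over the well at (280,270), with the four rests at (75,130), (380,122), (103,287) and (362,292). I lower and release it.

Emit:
carry_out:
  series:
    - [[0.1,0.2,4],[0,0,0],0]
    - [[0.1,0.2,7],[0,0,0],0]
    - [[0.1,0.2,8.6],[0,0,0],0]
    - [[0.1,0.2,9.2],[0,0,0],0]
    - [[0.1,0.2,9.2],[0,0,0],0]

```text
t: 8.3
ee_pos: [0.5999, 0.1961, 0.0184]
tcp_rot: [0.635, 0.772, 0.001, 0.0]
ft_force: [-0.6, 0.0, -3.3]
grip_width: 0.033
grasp_force: 61.4
```

Emit:
carry_out:
  series:
    - [[0,0,0.4],[0,0,0],0]
    - [[0,0,0.6],[0,0,0],0]
    - [[0,0,0.6],[0,0,0],0]

```text
t: 8.68
ee_pos: [0.6, 0.1964, 0.0137]
tcp_rot: [0.635, 0.772, 0.001, 0.0]
ft_force: [-4.8, -1.3, 11.9]
grip_width: 0.033
grasp_force: 63.5
```

Touched down (+12 N). I release to a moderate opening and rise.

Emit:
carry_out:
  series:
    - [[0,0,-0.2],[0,0,0],75]
    - [[0,0,-0.2],[0,0,0],75]
    - [[0,0,-0.2],[0,0,0],75]
    - [[0,0,-0.2],[0,0,0],75]
    - [[0,0,-5],[0,0,0],75]
    - [[0,0,-11],[0,0,0],75]
    - [[0,0,-16],[0,0,0],75]

```text
t: 9.55
ee_pos: [0.5994, 0.1959, 0.1734]
tcp_rot: [0.635, 0.772, 0.0, 0.0]
ft_force: [1.5, 0.0, -0.6]
grip_width: 0.064
grasp_force: 0.0
```

```bash
python3 - <<'E'
from h import *
look(.015,.06,(.598,.195)); look(.015,.06,(.4325,-.2255),cam="top")
plan((.433,-.225,.16,-.2))
E
```

```text
wrist {'c': (0.6065, 0.1913), 'w': 42.8, 'h': 112.6, 'long': 100.2, 'z': 0.0472, 'n': 4033}
top {'c': (0.4325, -0.2257), 'w': 33.8, 'h': 97.1, 'long': 89.5, 'z': 0.0337, 'n': 507}
at [0.6025 0.1967 0.1776] psi 11.1 t 9.65 w 0.064
(0.433, -0.225, 0.16, -0.2) -> shift [-38.12, -24.76, 1.43] turn [0.01, -0.003, 0.197] rows 7.3
```

Emit:
carry_out:
  series:
    - [[-38.1,-24.8,1.4],[0,0,0.2],80]
    - [[-38.1,-24.8,1.4],[0,0,0.2],80]
    - [[-38.1,-24.8,1.4],[0,0,0.2],80]
    - [[-38.1,-24.8,1.4],[0,0,0.2],80]
    - [[-38.1,-24.8,1.4],[0,0,0.2],80]
    - [[-38.1,-24.8,1.4],[0,0,0.2],80]
    - [[-38.1,-24.8,1.4],[0,0,0.2],80]
    - [[-38.1,-24.8,1.4],[0,0,0.2],80]
    - [[-38.1,-24.8,1.4],[0,0,0.2],80]
    - [[-38.1,-24.8,1.4],[0,0,0.2],80]

```text
t: 10.9
ee_pos: [0.4297, -0.2244, 0.1569]
tcp_rot: [0.709, 0.705, 0.0, -0.0]
ft_force: [-0.8, 0.4, 0.8]
grip_width: 0.0681
grasp_force: 0.0
```

```bash
python3 - <<'E'
from h import *
look(.015,.06,(.4325,-.2255))
plan((.4325,-.2255,.005,-.3))
t,W,r=look(.03,.06,(.598,.195),"pics/t5.png",cam="top")
E
```

```text
wrist {'c': (0.4354, -0.2235), 'w': 34.2, 'h': 96.3, 'long': 89.1, 'z': 0.0343, 'n': 4268}
at [ 0.4299 -0.2242  0.157 ] psi -0.2 t 10.95 w 0.0681
(0.4325, -0.2255, 0.005, -0.3) -> shift [-0.13, 0.27, 15.2] turn [-0.0, -0.001, 0.001] rows 2.4
top {'c': (0.5984, 0.1961), 'w': 35.3, 'h': 96.4, 'long': 101.4, 'z': 0.0399, 'n': 488}
```

Emit:
carry_out:
  series:
    - [[-0.1,0.4,6],[0,0,0],80]
    - [[-0.1,0.4,11],[0,0,0],80]
    - [[-0.1,0.4,15.1],[0,0,0],80]
    - [[-0.1,0.4,15.1],[0,0,0],80]
    - [[-0.1,0.4,15.1],[0,0,0],0]
    - [[-0.1,0.4,15.1],[0,0,0],0]
    - [[-0.1,0.4,15.1],[0,0,0],0]
    - [[-0.1,0.4,15.1],[0,0,0],0]
    - [[-0.1,0.4,15.1],[0,0,0],0]
    - [[-0.1,0.4,12],[0,0,0],0]
    - [[-0.1,0.4,5],[0,0,0],0]
    - [[-0.1,0.4,-1],[0,0,0],0]

```text
t: 12.5
ee_pos: [0.4328, -0.2265, 0.1647]
tcp_rot: [0.709, 0.705, 0.0, 0.0]
ft_force: [2.4, 1.0, -3.3]
grip_width: 0.0328
grasp_force: 66.6
```

```bash
python3 - <<'E'
from h import *
plan((.4985,.1757,.17,11.1)); s=read_state(); print(s["grasp_force"])
E
```

```text
at [ 0.4328 -0.2265  0.1647] psi -0.4 t 12.5 w 0.0328
(0.4985, 0.1757, 0.17, 11.1) -> shift [40.26, 6.32, -0.52] turn [0.0, -0.0, -0.2] rows 6.5
66.56046152114868
```

Emit:
carry_out:
  series:
    - [[40.3,6.3,-1],[0,0,-0.2],0]
    - [[40.3,6.3,-1],[0,0,-0.2],0]
    - [[40.3,6.3,-1],[0,0,-0.2],0]
    - [[40.3,6.3,-1],[0,0,-0.2],0]
    - [[40.3,6.3,-1],[0,0,-0.2],0]
    - [[40.3,6.3,-1],[0,0,-0.2],0]
    - [[40.3,6.3,-1],[0,0,-0.2],0]
    - [[40.3,6.3,-1],[0,0,-0.2],0]
    - [[40.3,6.3,5],[0,0,-0.2],0]
    - [[40.3,6.3,7],[0,0,-0.2],0]
    - [[40.3,6.3,7],[0,0,-0.2],0]
    - [[40.3,6.3,7],[0,0,-0.2],0]

```text
t: 14.0
ee_pos: [0.4995, 0.1755, 0.0938]
tcp_rot: [0.636, 0.772, 0.001, 0.001]
ft_force: [0.0, 0.5, -3.5]
grip_width: 0.0332
grasp_force: 66.5
```

```bash
python3 - <<'E'
from h import *
plan((.4985,.1757,.014,11.1)); s=read_state(); print(s["grasp_force"],s["ft_force"])
E
```

```text
at [0.4995 0.1755 0.0938] psi 11.1 t 14.0 w 0.0332
(0.4985, 0.1757, 0.014, 11.1) -> shift [0.04, -0.12, 7.98] turn [0.002, -0.0, -0.001] rows 1.3
66.46000742912292 [ 0.01108389  0.49985927 -3.48677901]
```

Emit:
carry_out:
  series:
    - [[0,0,4],[0,0,0],0]
    - [[0,0,6.5],[0,0,0],0]
    - [[0,0,7.4],[0,0,0],0]
    - [[0,0,7.8],[0,0,0],0]
    - [[0,0,8.0],[0,0,0],0]
    - [[0,0,8.0],[0,0,0],0]

```text
t: 14.75
ee_pos: [0.4996, 0.1762, 0.0143]
tcp_rot: [0.635, 0.772, 0.001, 0.0]
ft_force: [-2.4, -1.5, 8.3]
grip_width: 0.0328
grasp_force: 68.0
```

Emit:
carry_out:
  series:
    - [[0,0,-0.1],[0,0,0],75]
    - [[0,0,-0.1],[0,0,0],75]
    - [[0,0,-0.1],[0,0,0],75]
    - [[0,0,-0.1],[0,0,0],75]
    - [[0,0,-5],[0,0,0],75]
    - [[0,0,-11],[0,0,0],75]
    - [[0,0,-16],[0,0,0],60]
    - [[0,0,-16],[0,0,0],60]

```text
t: 15.75
ee_pos: [0.501, 0.1768, 0.1762]
tcp_rot: [0.635, 0.772, 0.004, 0.001]
ft_force: [0.4, 0.1, -1.0]
grip_width: 0.0514
grasp_force: 0.0
```

```bash
python3 - <<'E'
from h import *
look(.02,.06,(.4985,.1757)); look(.014,.06,(.4623,-.4162),cam="top")
plan((.463,-.416,.16,2.9))
E
```

```text
wrist {'c': (0.4982, 0.1785), 'w': 34.5, 'h': 95.4, 'long': 100.4, 'z': 0.038, 'n': 3897}
top {'c': (0.4622, -0.4154), 'w': 11.8, 'h': 60.7, 'long': 93.0, 'z': 0.0279, 'n': 112}
at [0.4986 0.1761 0.1724] psi 11.1 t 15.85 w 0.0513
(0.463, -0.416, 0.16, 2.9) -> shift [-57.41, -14.92, 1.2] turn [0.001, -0.001, 0.144] rows 9.5
```

Emit:
carry_out:
  series:
    - [[-57.4,-14.9,1.2],[0,0,0.144],50]
    - [[-57.4,-14.9,1.2],[0,0,0.144],50]
    - [[-57.4,-14.9,1.2],[0,0,0.144],50]
    - [[-57.4,-14.9,1.2],[0,0,0.144],50]
    - [[-57.4,-14.9,1.2],[0,0,0.144],50]
    - [[-57.4,-14.9,1.2],[0,0,0.144],50]
    - [[-57.4,-14.9,1.2],[0,0,0.144],50]
    - [[-57.4,-14.9,1.2],[0,0,0.144],50]
    - [[-57.4,-14.9,1.2],[0,0,0.144],50]
    - [[-57.4,-14.9,1.2],[0,0,0.144],50]
    - [[-57.4,-14.9,1.2],[0,0,0.144],50]
    - [[-57.4,-14.9,1.2],[0,0,0.144],50]

```text
t: 17.35
ee_pos: [0.4627, -0.4147, 0.1586]
tcp_rot: [0.689, 0.725, -0.0, -0.002]
ft_force: [-0.1, 1.1, -0.1]
grip_width: 0.0428
grasp_force: 0.0
```

```bash
python3 - <<'E'
from h import *
p,W,r=look(.014,.06,(.463,-.416),"pics/w6.png")
print(rect(W,p.min(2)>140,-.01,.012,np.array((.463,-.416)),.2))
plan((.463,-.416,.009,2.9))
look(.03,.06,(.598,.195),cam="top");look(.03,.06,(.498,.176),cam="top")
E
```

```text
wrist {'c': (0.4651, -0.4145), 'w': 11.6, 'h': 59.1, 'long': 93.1, 'z': 0.0285, 'n': 869}
{'c': (0.4792, -0.3828), 'w': 271.8, 'h': 384.9, 'long': 165.2, 'z': 0.0043, 'n': 46202}
at [ 0.4632 -0.4143  0.159 ] psi 2.9 t 17.4 w 0.0429
(0.463, -0.416, 0.009, 2.9) -> shift [-0.2, -0.01, 15.0] turn [-0.001, -0.002, 0.001] rows 2.4
top {'c': (0.5985, 0.1961), 'w': 34.1, 'h': 96.5, 'long': 101.3, 'z': 0.0396, 'n': 487}
top {'c': (0.4982, 0.1771), 'w': 34.8, 'h': 96.1, 'long': 100.5, 'z': 0.0396, 'n': 489}
```

View pics/w6.png

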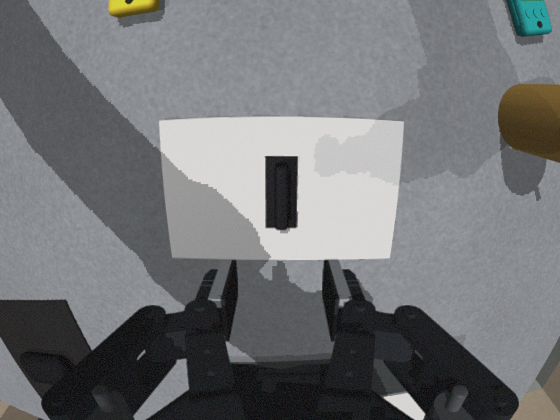

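Both packs lie in the well. The wrist view shows the divider with its grip at (281,192), lined up between the fingers. I descend and grip it.

Emit:
carry_out:
  series:
    - [[-0.1,0.1,6],[0,0,0],50]
    - [[-0.1,0.1,11],[0,0,0],50]
    - [[-0.1,0.1,14],[0,0,0],50]
    - [[-0.1,0.1,15],[0,0,0],50]
    - [[-0.1,0.1,15],[0,0,0],50]
    - [[-0.1,0.1,15],[0,0,0],0]
    - [[-0.1,0.1,15],[0,0,0],0]
    - [[-0.1,0.1,15],[0,0,0],0]
    - [[-0.1,0.1,15],[0,0,0],0]
    - [[-0.1,0.1,15],[0,0,0],0]

```text
t: 18.75
ee_pos: [0.4651, -0.4175, 0.012]
tcp_rot: [0.689, 0.725, 0.0, 0.001]
ft_force: [-1.1, 0.8, 8.0]
grip_width: 0.0104
grasp_force: 61.3
```

Emit:
carry_out:
  series:
    - [[0,0,-1],[0,0,0],0]
    - [[0,0,-4],[0,0,0],0]
    - [[0,0,-10],[0,0,0],0]
    - [[0,0,-16],[0,0,0],0]
    - [[0,0,-18],[0,0,0],0]
    - [[0,0,-18],[0,0,0],0]
    - [[0,0,-18],[0,0,0],0]

```text
t: 19.62
ee_pos: [0.4637, -0.4162, 0.1891]
tcp_rot: [0.689, 0.725, 0.0, -0.001]
ft_force: [0.4, 0.1, -1.7]
grip_width: 0.0105
grasp_force: 60.1
```

```bash
cat >> h.py <<'E'
def sheet():
    s=read_state(); p,d=capture("wrist"); W=cloud("wrist",d); R=Rn.from_quat(s["tcp_rot"])
    T=R.inv().apply((W-s["ee_pos"]).reshape(-1,3)).reshape(W.shape)
    m=(p.min(2)>110)&(abs(T[...,2])<.02)&(np.hypot(T[...,0],T[...,1])<.17)
    n,l,st,_=cv2.connectedComponentsWithStats(m.astype(np.uint8)); i=1+st[1:,4].argmax(); q=T[l==i]*1000
    print("tool-frame box x,y pct:",np.percentile(q[:,0],[.3,99.7]),np.percentile(q[:,1],[.3,99.7]),"z",np.median(q[:,2]),cv2.minAreaRect(q[:,:2].astype(np.float32)))
    return p,T,l==i
E
python3 - <<'E'
from h import *
plan((.5478,.1855,.2,11.1)); s=read_state(); print(s["ft_force"],s["grasp_force"])
p,T,m=sheet(); cv2.imwrite("pics/w7.png",p)
E
```

```text
at [ 0.4637 -0.4162  0.1891] psi 2.9 t 19.62 w 0.0105
(0.5478, 0.1855, 0.2, 11.1) -> shift [59.67, 11.42, -1.02] turn [-0.001, -0.002, -0.144] rows 9.7
[ 0.44788142  0.13975672 -1.65000647] 60.070399045944214
tool-frame box x,y pct: [-59.76665347  73.67662523] [-114.25775064  116.20624716] z 8.034527106950124 ((2.24102783203125, 1.1795196533203125), (234.12481689453125, 143.60572814941406), 89.98210144042969)
```

View pics/w7.png

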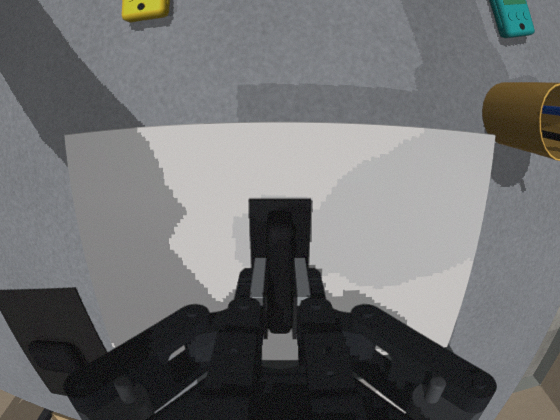

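The sheet is held flat with its edges at (65,135)–(495,135). The measured sheet centre in the tool frame is (2.2, 1.2) mm, with the top 8 mm below the TCP. I carry it over the well.

Emit:
carry_out:
  series:
    - [[59.4,11.3,-1],[0,0,-0.144],0]
    - [[59.4,11.3,-1],[0,0,-0.144],0]
    - [[59.4,11.3,-1],[0,0,-0.144],0]
    - [[59.4,11.3,-1],[0,0,-0.144],0]
    - [[59.4,11.3,-1],[0,0,-0.144],0]
    - [[59.4,11.3,-1],[0,0,-0.144],0]
    - [[59.4,11.3,-1],[0,0,-0.144],0]
    - [[59.4,11.3,-1],[0,0,-0.144],0]
    - [[59.4,11.3,-1],[0,0,-0.144],0]
    - [[59.4,11.3,-1],[0,0,-0.144],0]
    - [[59.4,11.3,4],[0,0,-0.144],0]
    - [[59.4,11.3,7],[0,0,-0.144],0]

```text
t: 21.18
ee_pos: [0.5454, 0.1822, 0.1167]
tcp_rot: [0.635, 0.773, -0.002, -0.001]
ft_force: [0.1, 0.1, -2.1]
grip_width: 0.01
grasp_force: 59.9
```

Emit:
carry_out:
  series:
    - [[0,0,0],[0,0,0],0]
    - [[0,0,0],[0,0,0],0]

```text
t: 21.42
ee_pos: [0.5478, 0.1817, 0.1207]
tcp_rot: [0.635, 0.772, -0.0, 0.0]
ft_force: [0.6, -0.7, -1.9]
grip_width: 0.0101
grasp_force: 59.9
```

```bash
python3 - <<'E'
from h import *
plan((.547,.1831,.056,11.1)); s=read_state(); print(s["ft_force"],s["grasp_force"])
p,T,m=sheet(); cv2.imwrite("pics/w8.png",p)
E
```

```text
at [0.5478 0.1817 0.1207] psi 11.1 t 21.43 w 0.0101
(0.547, 0.1831, 0.056, 11.1) -> shift [0.15, -0.05, 6.47] turn [0.0, 0.0, -0.0] rows 1.0
[ 0.56225928 -0.72015018 -1.93561703] 59.931480288505554
tool-frame box x,y pct: [-59.99415427  73.27120755] [-113.80554394  116.71462238] z 6.958976819984951 ((2.229034423828125, 1.9981231689453125), (143.0424346923828, 234.5914764404297), 0.023103898391127586)
```

View pics/w8.png

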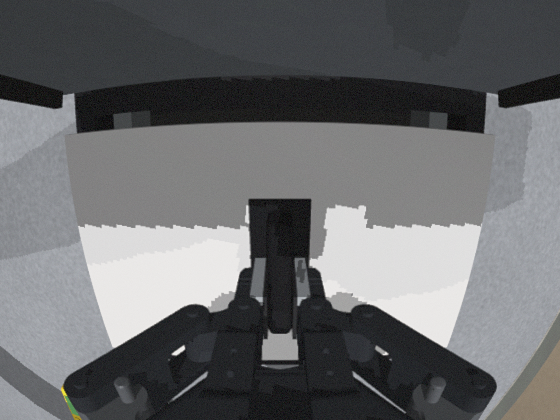

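Emit:
carry_out:
  series:
    - [[0.15,-0.1,2],[0,0,0],0]
    - [[0.15,-0.1,4],[0,0,0],0]
    - [[0.15,-0.1,5],[0,0,0],0]
    - [[0.15,-0.1,5.6],[0,0,0],0]
    - [[0.15,-0.1,5.8],[0,0,0],0]
    - [[0.15,-0.1,5.8],[0,0,0],0]

```text
t: 22.22
ee_pos: [0.5464, 0.1833, 0.0627]
tcp_rot: [0.635, 0.772, 0.0, 0.0]
ft_force: [0.1, -0.4, -1.5]
grip_width: 0.0104
grasp_force: 59.9
```

Emit:
carry_out:
  series:
    - [[0,0,0.4],[0,0,0],0]
    - [[0,0,0.7],[0,0,0],0]
    - [[0,0,0.8],[0,0,0],0]
    - [[0,0,0.8],[0,0,0],0]

```text
t: 22.72
ee_pos: [0.5461, 0.1833, 0.055]
tcp_rot: [0.635, 0.772, 0.0, -0.0]
ft_force: [-3.3, 0.1, 6.4]
grip_width: 0.0103
grasp_force: 61.1
```

Seated at TCP z 0.055, as expected. I release and rise.

Emit:
carry_out:
  series:
    - [[0,0,-0.1],[0,0,0],45]
    - [[0,0,-0.1],[0,0,0],45]
    - [[0,0,-0.1],[0,0,0],45]
    - [[0,0,-0.1],[0,0,0],45]
    - [[0,0,-4],[0,0,0],45]
    - [[0,0,-9],[0,0,0],60]
    - [[0,0,-12],[0,0,0],85]
    - [[0,0,-12],[0,0,0],85]
    - [[0,0,-12],[0,0,0],85]

```text
t: 23.85
ee_pos: [0.5455, 0.1832, 0.1736]
tcp_rot: [0.635, 0.772, -0.0, -0.0]
ft_force: [-0.0, -0.3, -0.3]
grip_width: 0.0729
grasp_force: 0.0
```

```bash
python3 - <<'E'
from h import *
s=read_state(); p,d=capture("wrist"); cv2.imwrite("pics/w9.png",p); W=cloud("wrist",d)
w=(p.min(2)>80)&(abs(W[...,2]-.047)<.015); r=rect(W,w,.03,.06,np.array((.5478,.1855)),.17); print(r)
a=np.radians(11.1);U=(W[...,:2]-[.5478,.1855])@np.array([[np.cos(a),-np.sin(a)],[np.sin(a),np.cos(a)]])*1e3
for sx in(-90,-60,60,90):
  print([(sx,sy,round(float(np.nanmedian(W[...,2][(abs(U[...,0]-sx)<5)&(abs(U[...,1]-sy)<5)]))*1e3,1)) for sy in(-60,-30,0,30,60)])
look(.01,.04,(.4298,-.0798),cam="top"); plan((.4298,-.0798,.16,5.4))
E
```

```text
{'c': (0.5487, 0.1826), 'w': 149.6, 'h': 244.6, 'long': 11.1, 'z': 0.0469, 'n': 36441}
[(-90, -60, 47.2), (-90, -30, 47.0), (-90, 0, 46.9), (-90, 30, 47.0), (-90, 60, 47.1)]
[(-60, -60, 47.0), (-60, -30, 46.9), (-60, 0, 239.2), (-60, 30, 47.0), (-60, 60, 47.0)]
[(60, -60, 46.8), (60, -30, 46.6), (60, 0, 237.9), (60, 30, 46.7), (60, 60, 46.9)]
[(90, -60, 47.0), (90, -30, 46.9), (90, 0, 47.0), (90, 30, 46.8), (90, 60, 46.9)]
top {'c': (0.4299, -0.0799), 'w': 51.8, 'h': 100.0, 'long': 95.4, 'z': 0.0215, 'n': 737}
at [0.5453 0.183  0.173 ] psi 11.1 t 23.95 w 0.0724
(0.4298, -0.0798, 0.16, 5.4) -> shift [-23.56, -16.4, 1.35] turn [-0.002, 0.001, 0.1] rows 4.6
```

View pics/w9.png

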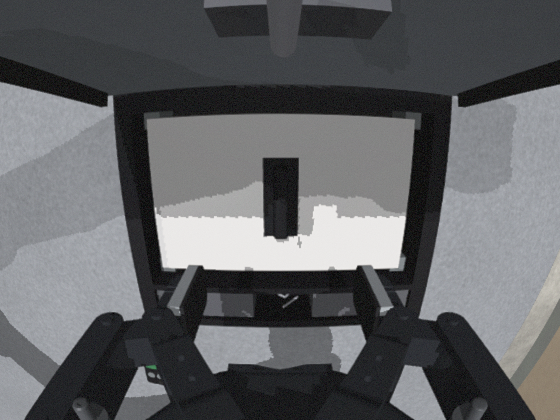

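The view shows the divider seated level (47 mm at all sampled points), with its grip at (281,195) and inside the walls all round. Next is the GPS.

Emit:
carry_out:
  series:
    - [[-23.5,-16.3,1.4],[0,0,0.1],90]
    - [[-23.5,-16.3,1.4],[0,0,0.1],90]
    - [[-23.5,-16.3,1.4],[0,0,0.1],90]
    - [[-23.5,-16.3,1.4],[0,0,0.1],90]
    - [[-23.5,-16.3,1.4],[0,0,0.1],90]
    - [[-23.5,-16.3,1.4],[0,0,0.1],90]
    - [[-23.5,-16.3,1.4],[0,0,0.1],90]
    - [[-23.5,-16.3,1.4],[0,0,0.1],90]

```text
t: 24.95
ee_pos: [0.4319, -0.0777, 0.16]
tcp_rot: [0.672, 0.74, -0.0, -0.0]
ft_force: [0.5, 0.0, -0.3]
grip_width: 0.0767
grasp_force: 0.0
```

```bash
python3 - <<'E'
from h import *
look(.012,.04,(.4305,-.079)); plan((.4305,-.079,.004,5.4))
E
```

```text
wrist {'c': (0.4318, -0.0778), 'w': 52.3, 'h': 97.9, 'long': 95.3, 'z': 0.0225, 'n': 5682}
at [ 0.4318 -0.0777  0.16  ] psi 5.5 t 25.0 w 0.0769
(0.4305, -0.079, 0.004, 5.4) -> shift [-0.11, -0.14, 15.6] turn [-0.0, 0.0, 0.002] rows 2.5
```

Emit:
carry_out:
  series:
    - [[0,0,6],[0,0,0],90]
    - [[0,0,11],[0,0,0],90]
    - [[0,0,14.5],[0,0,0],90]
    - [[0,0,15.5],[0,0,0],90]
    - [[0,0,15.5],[0,0,0],90]
    - [[0,0,15.5],[0,0,0],0]
    - [[0,0,15.5],[0,0,0],0]
    - [[0,0,15.5],[0,0,0],0]
    - [[0,0,15.5],[0,0,0],0]
    - [[0,0,13],[0,0,0],0]
    - [[0,0,6],[0,0,0],0]
    - [[0,0,-1],[0,0,0],0]

```text
t: 26.5
ee_pos: [0.4309, -0.0789, 0.1574]
tcp_rot: [0.673, 0.739, -0.0, -0.0]
ft_force: [1.5, 0.8, -1.7]
grip_width: 0.0486
grasp_force: 64.4
```

```bash
python3 - <<'E'
from h import *
a=np.radians(11.1); q=np.array((.5468,.1845))+.061*np.array((np.cos(a),np.sin(a))); print(q)
plan((*q,.17,11.1)); s=read_state(); print(s["grasp_force"],s["ft_force"])
E
```

```text
[0.60665885 0.19624384]
at [ 0.4309 -0.0789  0.1574] psi 5.4 t 26.5 w 0.0486
(np.float64(0.6066588525035269), np.float64(0.19624383995808034), 0.17, 11.1) -> shift [25.75, 20.07, -1.26] turn [-0.0, 0.0, -0.1] rows 5.2
64.368656873703 [ 1.46446331  0.81473383 -1.67333144]
```

Emit:
carry_out:
  series:
    - [[25.8,20.0,-1.3],[0,0,-0.1],0]
    - [[25.8,20.0,-1.3],[0,0,-0.1],0]
    - [[25.8,20.0,-1.3],[0,0,-0.1],0]
    - [[25.8,20.0,-1.3],[0,0,-0.1],0]
    - [[25.8,20.0,-1.3],[0,0,-0.1],0]
    - [[25.8,20.0,-1.3],[0,0,-0.1],0]
    - [[25.8,20.0,-1.3],[0,0,-0.1],0]
    - [[25.8,20.0,3],[0,0,-0.1],0]
    - [[25.8,20.0,6],[0,0,-0.1],0]
    - [[25.8,20.0,6],[0,0,-0.1],0]
    - [[25.8,20.0,6],[0,0,-0.1],0]

```text
t: 27.88
ee_pos: [0.607, 0.1956, 0.097]
tcp_rot: [0.636, 0.772, 0.001, 0.001]
ft_force: [0.3, -0.4, -2.7]
grip_width: 0.0483
grasp_force: 64.3
```

```bash
python3 - <<'E'
from h import *
plan((.6067,.1962,.053,11.1)); s=read_state(); print(s["grasp_force"],s["ft_force"])
p,d=capture("wrist"); cv2.imwrite("pics/w10.png",p)
E
```

```text
at [0.607  0.1956 0.097 ] psi 11.0 t 27.88 w 0.0483
(0.6067, 0.1962, 0.053, 11.1) -> shift [0.06, -0.02, 4.4] turn [0.002, 0.0, -0.001] rows 0.7
64.26216959953308 [ 0.29618665 -0.39617612 -2.67856607]
```

View pics/w10.png

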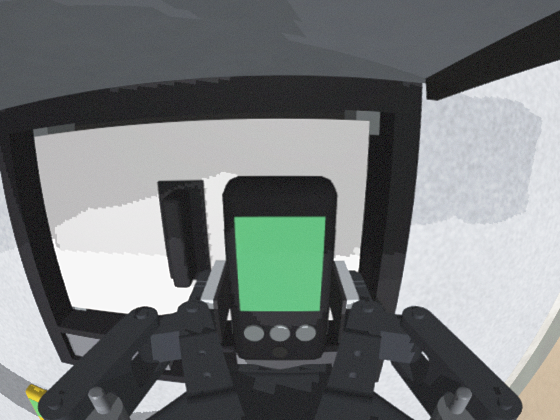

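The GPS hangs screen up at (280,265), over the divider's right half and clear of the grip at (183,232). I lower it.

Emit:
carry_out:
  series:
    - [[0,0,2],[0,0,0],0]
    - [[0,0,3.4],[0,0,0],0]
    - [[0,0,4.0],[0,0,0],0]
    - [[0,0,4.3],[0,0,0],0]
    - [[0,0,4.3],[0,0,0],0]

```text
t: 28.55
ee_pos: [0.6053, 0.1966, 0.0538]
tcp_rot: [0.635, 0.772, -0.001, -0.001]
ft_force: [-11.3, -2.5, 18.9]
grip_width: 0.0483
grasp_force: 66.6
```

Emit:
carry_out:
  series:
    - [[0,0,-0.2],[0,0,0],0]
    - [[0,0,-0.2],[0,0,0],70]
    - [[0,0,-0.2],[0,0,0],70]
    - [[0,0,-0.2],[0,0,0],70]
    - [[0,0,-0.4],[0,0,0],70]
    - [[0,0,-3],[0,0,0],70]
    - [[0,0,-8],[0,0,0],60]
    - [[0,0,-13],[0,0,0],20]
    - [[0,0,-13],[0,0,0],0]
    - [[0,0,-13],[0,0,0],0]

```text
t: 29.8
ee_pos: [0.606, 0.197, 0.182]
tcp_rot: [0.635, 0.772, 0.0, -0.0]
ft_force: [0.2, 0.3, -0.6]
grip_width: 0.0004
grasp_force: 0.0
```

```bash
python3 - <<'E'
from h import *
p,W,r=look(.055,.068,(.6067,.1962),"pics/w11.png",rad=.07)
a=np.radians(11.1);X=np.array((np.cos(a),np.sin(a)));Y=np.array((-X[1],X[0])); w=np.array((.5478,.1855)); hg=w+.0975*Y
U=(W[...,:2]-w)@np.stack([X,Y],1)*1e3
for sx in(-90,-60,100): print([(sx,sy,round(float(np.nanmedian(W[...,2][(abs(U[...,0]-sx)<5)&(abs(U[...,1]-sy)<5)]))*1e3,1)) for sy in(-60,-30,0,30,60)])
print("gps z",np.round([np.nanmedian(W[...,2][(abs(U[...,0]-61-i)<4)&(abs(U[...,1]-j)<5)])*1e3 for i in(-15,15) for j in(-35,0,35)],1))
# other things on the desk: any extra pack / disturbed bystanders; top view door geometry
t,d=capture("top"); cv2.imwrite("pics/top11.png",t); T=cloud("top",d); V=(T[...,:2]-hg)@np.stack([X,Y],1); Z=T[...,2]
m=(abs(V[...,0])<.14)&(Z>.2)&(V[...,1]>-.02)&(V[...,1]<.12); print("door top",m.sum(),np.nanmax(Z[m]) if m.any() else None,np.nanpercentile(V[m][:,1],[2,98]) if m.any() else None)
q=hg+.12*Y; print("hinge",hg,"behind",q); plan((.607,.196,.4,11.1),(*q,.4,11.1),(*q,.28,11.1))
E
```

```text
wrist {'c': (0.6067, 0.198), 'w': 52.5, 'h': 98.6, 'long': 101.0, 'z': 0.0667, 'n': 1667}
[(-90, -60, 46.9), (-90, -30, 46.9), (-90, 0, 46.9), (-90, 30, 46.9), (-90, 60, 46.8)]
[(-60, -60, 46.8), (-60, -30, 46.9), (-60, 0, 46.7), (-60, 30, 46.7), (-60, 60, 46.8)]
[(100, -60, 46.6), (100, -30, 46.4), (100, 0, 264.2), (100, 30, 46.4), (100, 60, 46.4)]
gps z [68.5 69.2 68.9 68.6 69.  68.9]
door top 394 0.30677184925076134 [0.02868843 0.04205388]
hinge [0.52902911 0.28117603] behind [0.50592647 0.39893115]
at [0.6055 0.1967 0.1808] psi 11.1 t 29.9 w 0.0002
(0.607, 0.196, 0.4, 11.1) -> shift [-0.11, 0.09, -21.92] turn [-0.002, 0.0, 0.0] rows 3.5
(np.float64(0.505926472280615), np.float64(0.39893115441831334), 0.4, 11.1) -> shift [21.75, -5.92, -21.91] turn [-0.002, 0.0, 0.0] rows 5.0
(np.float64(0.505926472280615), np.float64(0.39893115441831334), 0.28, 11.1) -> shift [21.76, -5.89, -9.91] turn [-0.002, 0.0, 0.0] rows 3.9
```

The GPS lies flat on the divider with its top at 69 mm, and the divider still reads 47 mm. I go over and behind the open door to push it shut.

Emit:
carry_out:
  series:
    - [[0,0,-6],[0,0,0],0]
    - [[0,0,-12],[0,0,0],0]
    - [[0,0,-18],[0,0,0],0]
    - [[0,0,-21.5],[0,0,0],0]
    - [[0,0,-21.5],[0,0,0],0]
    - [[6,-2,-21.5],[0,0,0],0]
    - [[12,-4,-21.5],[0,0,0],0]
    - [[18.5,-5.9,-21.5],[0,0,0],0]
    - [[18.5,-5.9,-21.5],[0,0,0],0]
    - [[18.5,-5.9,-15],[0,0,0],0]
    - [[18.5,-5.9,-9.5],[0,0,0],0]
    - [[18.5,-5.9,-9.5],[0,0,0],0]

```text
t: 31.4
ee_pos: [0.5102, 0.3647, 0.2715]
tcp_rot: [0.636, 0.772, -0.006, -0.001]
ft_force: [-0.2, 0.3, 0.5]
grip_width: 0.0001
grasp_force: 0.0
```

```bash
cat >> h.py <<'E'
def swing(ths):
    s=read_state(); a=np.radians(11.1);X=np.array((np.cos(a),np.sin(a),0));Y=np.array((-X[1],X[0],0)); H=np.array((.529,.2812,.0845)); z=np.array((0,0,1.))
    R0=Rn.from_quat(s["tcp_rot"]); d=s["ee_pos"]-H; print("V,z,U",d@Y,s["ee_pos"][2],d@X,"f",np.round(s["ft_force"],1),"t",s["t"])
    for th in ths:
        c,n=np.cos(th),np.sin(th); P=H+.2*(-Y*c+z*n)+.0045*(Y*n+z*c)+.011*n*Y
        print(th,np.round(R0.inv().apply(P-s["ee_pos"])*100,1).tolist())
E
python3 -c "
from h import *
swing(np.round(np.arange(1.75,-.1,-.1),2))"
```

```text
V,z,U 0.08559029600872158 0.2715177834477563 -0.0023257693253212175 f [-0.2  0.3  0.5] t 31.4
1.75 [-3.5, 0.2, -0.9]
1.65 [-5.4, 0.2, -1.2]
1.55 [-7.4, 0.2, -1.3]
1.45 [-9.4, 0.2, -1.2]
1.35 [-11.4, 0.2, -0.8]
1.25 [-13.4, 0.2, -0.3]
1.15 [-15.3, 0.2, 0.4]
1.05 [-17.2, 0.2, 1.2]
0.95 [-18.9, 0.3, 2.3]
0.85 [-20.6, 0.3, 3.5]
0.75 [-22.1, 0.3, 4.9]
0.65 [-23.5, 0.3, 6.4]
0.55 [-24.8, 0.3, 8.0]
0.45 [-25.8, 0.3, 9.7]
0.35 [-26.7, 0.4, 11.6]
0.25 [-27.5, 0.4, 13.5]
0.15 [-28.0, 0.4, 15.4]
0.05 [-28.4, 0.4, 17.4]
-0.05 [-28.5, 0.4, 19.4]
```

Emit:
carry_out:
  series:
    - [[-2,0,-0.9],[0,0,0],0]
    - [[-3.5,0,-0.9],[0,0,0],0]
    - [[-5.4,0,-1.2],[0,0,0],0]
    - [[-7.4,0,-1.3],[0,0,0],0]
    - [[-9.4,0,-1.2],[0,0,0],0]
    - [[-11.4,0,-0.8],[0,0,0],0]
    - [[-13.4,0,-0.3],[0,0,0],0]
    - [[-15.3,0,0.4],[0,0,0],0]
    - [[-17.2,0,1.2],[0,0,0],0]
    - [[-18.9,0,2.3],[0,0,0],0]
    - [[-20.6,0,3.5],[0,0,0],0]
    - [[-20.6,0,3.5],[0,0,0],0]

```text
t: 32.9
ee_pos: [0.552, 0.1623, 0.2408]
tcp_rot: [0.636, 0.771, -0.002, -0.0]
ft_force: [-0.8, 0.6, 0.6]
grip_width: -0.0001
grasp_force: 0.5
```

```bash
python3 - <<'E'
from h import *
swing(np.round([.85,.75,.65,.55,.45,.35,.25,.15,.05,0,-.05],2))
p,d=capture("scene"); cv2.imwrite("pics/s12.png",p)
E
```

```text
V,z,U -0.12105837289670165 0.2407801241205186 -0.0003157506230965393 f [-0.8  0.6  0.6] t 32.9
0.85 [0.1, 0.0, 0.3]
0.75 [-1.5, 0.0, 1.7]
0.65 [-2.9, 0.0, 3.2]
0.55 [-4.1, 0.1, 4.8]
0.45 [-5.2, 0.1, 6.5]
0.35 [-6.1, 0.1, 8.4]
0.25 [-6.9, 0.1, 10.3]
0.15 [-7.4, 0.1, 12.2]
0.05 [-7.8, 0.1, 14.2]
0.0 [-7.9, 0.1, 15.2]
-0.05 [-7.9, 0.1, 16.2]
```

View pics/s12.png

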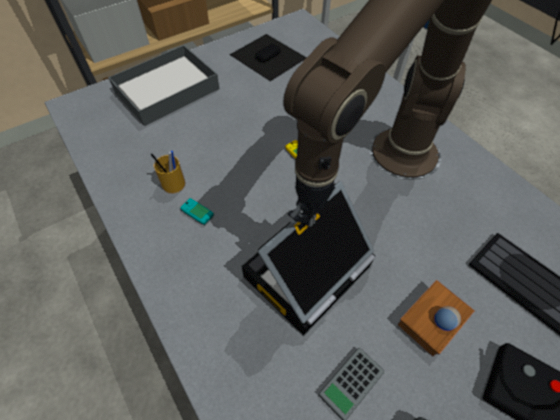

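The scene view shows the door half shut under the fingers near the pad at (308,220). I continue down and press to the stop.

Emit:
carry_out:
  series:
    - [[-1.5,0,1.7],[0,0,0],0]
    - [[-2.9,0,3.2],[0,0,0],0]
    - [[-4.1,0,4.8],[0,0,0],0]
    - [[-5.2,0,6.5],[0,0,0],0]
    - [[-6.1,0,8.4],[0,0,0],0]
    - [[-6.9,0,10.3],[0,0,0],0]
    - [[-7.4,0,12.2],[0,0,0],0]
    - [[-7.8,0,14.0],[0,0,0],0]
    - [[-7.9,0,15.0],[0,0,0],0]
    - [[-7.9,0,15.8],[0,0,0],0]
    - [[-7.9,0,16.2],[0,0,0],0]
    - [[-7.9,0,16.2],[0,0,0],0]

```text
t: 34.45
ee_pos: [0.5677, 0.0868, 0.0806]
tcp_rot: [0.635, 0.772, -0.0, 0.0]
ft_force: [-1.2, -1.9, 2.2]
grip_width: -0.0
grasp_force: 0.9
```

Emit:
carry_out:
  series:
    - [[0,0,0.2],[0,0,0],0]
    - [[0,0,0.4],[0,0,0],0]
    - [[0,0,0.4],[0,0,0],0]

```text
t: 34.83
ee_pos: [0.568, 0.0869, 0.0799]
tcp_rot: [0.636, 0.772, 0.001, -0.0]
ft_force: [-15.0, -3.2, 37.7]
grip_width: -0.0003
grasp_force: 18.9
```

Firmly at the stop. I let go and move off.

Emit:
carry_out:
  series:
    - [[0,0,-0.5],[0,0,0],0]
    - [[0,0,-1.5],[0,0,0],0]
    - [[-1,0,-4],[0,0,0],0]
    - [[-7,0,-8],[0,0,0],0]
    - [[-13,0,-12],[0,0,0],0]
    - [[-19,0,-14],[0,0,0],0]
    - [[-25,0,-14],[0,0,0],0]
    - [[-25,0,-14],[0,0,0],0]

```text
t: 35.83
ee_pos: [0.6158, -0.1636, 0.2174]
tcp_rot: [0.638, 0.77, -0.001, 0.002]
ft_force: [0.0, 0.7, 0.0]
grip_width: -0.0001
grasp_force: 0.0
```

Emit:
carry_out:
  series:
    - [[0,0,0],[0,0,0],0]
    - [[0,0,0],[0,0,0],0]
    - [[0,0,0],[0,0,0],0]
    - [[0,0,0],[0,0,0],0]
    - [[0,0,0],[0,0,0],0]
    - [[0,0,0],[0,0,0],0]
    - [[0,0,0],[0,0,0],0]
    - [[0,0,0],[0,0,0],0]

```text
t: 36.83
ee_pos: [0.6159, -0.158, 0.2163]
tcp_rot: [0.635, 0.772, 0.0, 0.0]
ft_force: [0.2, 0.2, 0.4]
grip_width: 0.0001
grasp_force: 0.0
```

```bash
python3 - <<'E'
from h import *
p,d=capture("top"); W=cloud("top",d); cv2.imwrite("pics/top13.png",p)
print("door",rect(W,np.ones(d.shape,bool),.075,.105,np.array((.548,.179)),.25))
a=np.radians(11.1);X=np.array((np.cos(a),np.sin(a)));Y=np.array((-X[1],X[0])); U=(W[...,:2]-[.529,.2812])@np.stack([X,Y],1)
for v in(-.21,-.15,-.1,-.05): print(v,round(float(np.nanmedian(W[...,2][(abs(U[...,1]-v)<.005)&(abs(U[...,0])<.12)])),4))
print(read_state()["t"])
E
```

```text
door {'c': (0.5479, 0.1787), 'w': 237.0, 'h': 276.0, 'long': 11.2, 'z': 0.0901, 'n': 10022}
-0.21 0.0903
-0.15 0.0904
-0.1 0.09
-0.05 0.0903
36.875
```

View pics/top13.png

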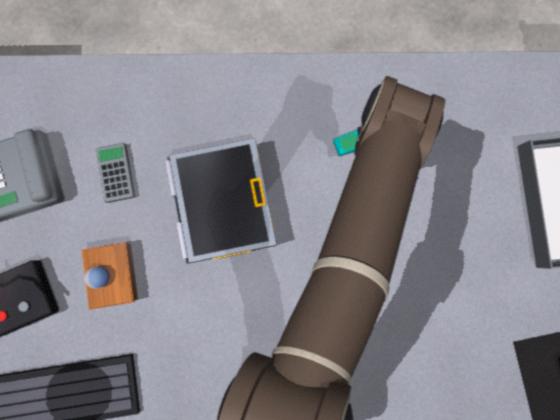

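The top view shows the door shut and level (90 mm across the panel, (200,220)) and still holding 2 s after release. No packs or GPS sets show on the open desk, and the calculator and box have not moved. I hand in.

```bash
python3 -c "
from rig import *
print(job_done())"
```

```text
the job is handed in; nothing more can be done
None
```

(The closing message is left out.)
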